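Let the parts-bin lid down on its ratchet winder and snap it shut

TASK

The heavy steel lid of the parts bin is held up by the ratchet crank beside it. Pinch the pawl's tab towards the upright post on the crank to lift the pawl (wind the crank a little further up first, because under load the pawl is hooked fast), and keep it pinched while you let the crank turn back slowly, never letting it run, until the lid rests on its catch. Let go of the crank there, leave the lid resting on the catch for a moment, and then snap the lid fully shut, leaving the loose things on the bench where they lie.

Things in the scene. Friction and masses are not known exactly. Their poses are not given: they have to be found in the camera images.
- crank (a joint): Turn of the crank, rad: 0 = lid fully shut; grows as it is wound up, counter-clockwise seen from above; at most 1.62. Lid angle = 0.75 x crank. The lid's weight turns it back (clockwise) with 1.5 to 4.5 N at the post; let go with the pawl lifted, it runs away. Teeth 0.19 rad apart hold it, the lowest at 0.21; at the start it hangs on a tooth between 0.75 and 1.37, pawl in.
- pawl (a joint): Travel of the spring-loaded pawl outwards along the crank arm, m: 0 = fully in, 0.009 = lifted clear of the teeth; spring 5 to 10 N. The teeth are hooked: with the load on it the pawl gives under 1.5 mm however hard pulled; with the tab pulled by about 15 N, winding the crank up 0.03 to 0.1 rad frees it. When let go it springs in and catches the next tooth below.
- lid (a joint): Opening of the bin lid about its hinge on the far rim, rad: 0 = fully shut, 1.25 = fully open. Lowered, it rests on its spring catch at about 0.056 (crank about 0.075), its front edge some 10 mm too high; pushing down near the front edge with about 10 N snaps it past the catch to 0.
- post (a point): Centre of the black upright post at the crank arm's free end, 130 mm from the axis, 128 mm above the bench: 16 mm thick along the arm, 32 mm wide, top at 155 mm. x axis outwards along the arm, z up. The arm is flat steel, 138 mm long, 34 mm wide, top 93 mm above the bench, above a toothed disc of 66 mm radius on a low grey gear casing.
- tab (a point): Point mid-thickness in the pawl's tab, 128 mm above the bench: a dark steel plate standing on the arm just inboard of the post, 10 mm thick along the arm, 32 mm wide, top at 145 mm, 103 mm from the axis with the pawl in. Tab and post measure 40 mm over their outer faces with the pawl in and 31 mm with it lifted, with clear space on both sides of the pair.
- grip (a point): Where to pinch tab and post together: midway between their outer faces as they are with the pawl lifted, 122.5 mm from the crank's axis, 128 mm above the bench (35 mm above the arm). It turns with the crank; its x axis points outwards along the arm, z up. The pinch is along this x axis, so the gripper must turn with the crank.
- pivot (a point): Point on the crank's vertical axis, 128 mm above the bench; its axes are fixed to the winder and bin: z up, +y towards the bin, -x towards the bin's front. The grey bin (173 mm deep, 180 mm wide, 85 mm high) is centred 280 mm along +y. With the lid shut (crank 0) the arm would point 2.64 rad counter-clockwise from +x.
- lid_edge (a point): Point on the top face of the steel lid (193 mm from hinge to front edge, 186 mm wide, 3 mm thick), mid-width, 28 mm back from the front edge; it moves with the lid. With the lid shut it is 91.5 mm above the bench. Its +z axis is the lid's outward normal.
- core_tool: Chrome valve core tool with a cross bar, 120 mm long, 22 mm thick, lying loose; leave it alone. Origin: under its centre.
- stem: Black rubber valve stem standing on its 34 mm foot, 70 mm tall, loose; leave it alone. Origin: centre of its foot.
- weight: Zinc clip-on balance weight, 85 mm long, 20 mm high, lying loose; leave it alone. Origin: under its centre.

How it is judged:
By the outcome, as a careful person would: the job done as asked, in the order asked, and still so for the second after the job is handed in, with the robot touching nothing.
It also fails if it takes over 58 s, if anything falls off the work surface, if the arm or the gripper's body presses on something with over 40 N, if the wrist force passes 120 N, or if a joint passes its speed limit or range.

ROBOT

A 6-joint arm with a two-finger parallel gripper is mounted at the origin on the work surface. World frame = base frame: x ahead of the robot, y to its left, z up, the work surface at z = 0. Lengths are in m, angles in rad, forces in N, time in s.
With the tool pointing down it reaches from about 0.325 to 0.925 m from the base axis. Payload 3.1 kg.
Tool frame: the origin (TCP) lies between the finger pads; the fingertips stand 14 mm ahead of it and the grasp point (between the pads) lies 5 mm behind it; z points along the fingers, y is the line along which they close (so a half turn about z gives the same grasp; the last joint's range is limited). The gripper opens to 85 mm and grips with 20 to 120 N. Pads are 22 mm wide; open, the fingers measure 114 mm over their backs; the gripper's body (76 mm by 85 mm) begins 54 mm behind the grasp point. The pads swing forward as they close: fully open they stand 13 mm farther back than shut.
Start: joints at [1.085, 0.217, 1.613, -0, 1.311, -0.112], TCP at [0.228, 0.582, 0.206] pointing down, gripper open.
Joint ranges: [-2.75, 2.75], [-0.78, 2.1], [0.31, 2.55], [-1.13, 4.27], [0.13, 2.63], [-2.58, 2.58]. Speed limits (rad/s): [2.79, 2.79, 3.14, 3.14, 3.14, 3.14].

INTERFACE

Orientations are given as a rotation vector (axis times angle).
In Python, from station import get_state, read_camera, finish_job, regions_of gives the robot as it stands. The module is installed in compiled form; this text tells all that it offers.
- The arm moves only by the shell command python3 -m jog 'ROWS' [OPENING]. ROWS is JSON, a list of rows, each a list of 6 numbers: the shift along the tool's x, y, z each as a share of 20 mm, from -1 to 1, then the turn, a rotation vector about the tool's x, y, z each as a share of 0.12 rad, from -1 to 1. A call has 1 to 10 rows; each row shifts and turns the commanded pose from where the row before left it, along the tool's axes as they then stand; what a row does not reach is not made up. A row lasts 1/10 s, in which the tool goes at most 50 mm and 8.59 degrees, less where a joint would pass 70% of its speed; a pose out of reach is approached as far as the arm can. A call with a number of a shift or a turn outside -1 to 1 is refused whole. A call with a gripper value outside its range is refused whole. OPENING is the opening, from 0 (shut) to 1 (fully open), set as the call begins (- or left out, the last holds). The fingers move at their own pace and stop on an object; the grip force is fixed at half the most. Time passes only in rows, so rows that do not move let the fingers close. It gives the time, the measured TCP pose, the force, the opening and the grip force at its end, in the units of the state.
- get_state(): the state, without advancing time (a new reading comes with each control period).
- read_camera(name): name is "scene" or "side" or "wrist"; returns a dict with "img" (420x560x3 uint8, red, green, blue), "camera_matrix" (3x3 intrinsics, pixels), "extrinsics" (4x4, takes a point from camera to world coordinates); the wrist camera has in their place "mount" (4x4, takes a point from camera to tool coordinates, whose origin is the TCP and whose axes are the flange's). Camera axes: x right, y down, z forward; pixel columns grow to the right and rows downward; lengths in m; the calibration is good to about 2 mm. A picture is of the moment at which its call begins: read the wrist's pose just before it. There is no depth.
- finish_job(): hands the job in; it is judged then, once.
Trained networks look in a picture, given as the dict that the camera call returned (one of the last four; its "shot" number tells which), for a name from the list of things; names that differ only in an ending like _2 or _b are one class to them, and where a whole thing is asked for, a point or a joint stands for the part that bears it (a point fixed in the world has none). Each returns a list of dicts, best first, with "confidence" (0 to 1); they miss things now and then, are a little off and sometimes report something else, mostly with a low value. They report only what shows in the picture. A call takes as long as a camera call.
- regions_of(picture, name): "region" (420x560 bool, what is visible of it) and "extent" ([centre column, centre row, width, height] in pixels, round what is visible of it).
The state is a dict: "clock": time; "joint_positions": joint angles; "dq": joint speeds; "joint_torque": joint torques, N m; "tool_pos": TCP position; "tcp_rot": TCP orientation; "contact_force": force on the tool from outside, world axes, zero at the start; "moment": the same for the moment, N m; "gripper_width": finger opening in m; "finger_force": force on a finger pad.
Only numpy, scipy, OpenCV 4.12 (cv2) and the standard library are available. Lean on these libraries where they do the work, as an engineer would, in place of code of your own. Each camera call takes 0.05 s, during which the arm holds its last target. There are 200 camera calls.

## Working session

There is one attempt and no reset: what is moved stays moved. The work goes in short steps, Python scripts to look and compute and a shell command to move; the robot and the scene stay as the last step left them, time stands still between calls to the robot, and variables do not carry over. Pictures are saved under pics/ and viewed, at most 14 in all, crops included, and the job is handed in when it is done.

```bash
mkdir -p pics
cat > h.py <<'E'
import numpy as np, cv2
from scipy.spatial.transform import Rotation as R
from station import get_state, read_camera, finish_job, regions_of
def proj(c,P,T=None):
    T=c["extrinsics"] if T is None else T
    p=np.linalg.inv(T)@np.append(P,1); q=c["camera_matrix"]@p[:3]; return q[:2]/q[2]
def ray(c,u,v,z,T=None):
    T=np.array(c["extrinsics"]) if T is None else T
    d=T[:3,:3]@np.linalg.inv(c["camera_matrix"])@[u,v,1]; o=T[:3,3]
    return o+d*(z-o[2])/d[2]
def wristT(c,s):
    T=np.eye(4);T[:3,:3]=R.from_rotvec(s["tcp_rot"]).as_matrix();T[:3,3]=s["tool_pos"]
    return T@c["mount"]
E
python3 - <<'E'
from h import *
s=get_state();print({k:np.round(v,3).tolist() for k,v in s.items()})
for n in["scene","side","wrist"]:
    c=read_camera(n);cv2.imwrite(f"pics/{n}0.png",c["img"][:,:,::-1])
    for t in["post","tab","crank","pawl","lid","core_tool","stem","weight"]:
        r=regions_of(c,t)
        print(n,t,[(np.round(x["extent"]).tolist(),round(x["confidence"],2)) for x in r[:2]])
E
```

```text
{'clock': 0.0, 'joint_positions': [1.085, 0.218, 1.615, -0.0, 1.311, -0.112], 'dq': [0.001, -0.001, 0.0, 0.001, 0.0, 0.001], 'joint_torque': [-0.001, -39.683, -30.386, -0.0, 0.01, 0.0], 'tool_pos': [0.228, 0.581, 0.205], 'tcp_rot': [-0.584, -3.086, 0.004], 'contact_force': [0.039, 0.098, 0.884], 'moment': [-0.025, -0.012, 0.051], 'finger_force': 0.0, 'gripper_width': 0.085}
scene post [([266.0, 213.0, 32.0, 50.0], 0.82)]
scene tab [([273.0, 203.0, 12.0, 15.0], 0.61)]
scene crank [([268.0, 213.0, 28.0, 51.0], 0.69)]
scene pawl [([276.0, 202.0, 9.0, 8.0], 0.44), ([266.0, 214.0, 29.0, 54.0], 0.44)]
scene lid [([338.0, 273.0, 92.0, 90.0], 0.76)]
scene core_tool [([256.0, 157.0, 35.0, 16.0], 0.65), ([266.0, 213.0, 33.0, 48.0], 0.6)]
scene stem [([266.0, 213.0, 34.0, 50.0], 0.57), ([219.0, 153.0, 10.0, 13.0], 0.52)]
scene weight [([383.0, 326.0, 15.0, 25.0], 0.59)]
side post [([301.0, 246.0, 40.0, 46.0], 0.59)]
side tab [([296.0, 247.0, 13.0, 24.0], 0.64)]
side crank [([300.0, 243.0, 38.0, 46.0], 0.62)]
side pawl [([298.0, 248.0, 12.0, 21.0], 0.67)]
side lid [([222.0, 173.0, 93.0, 39.0], 0.55)]
side core_tool [([329.0, 390.0, 62.0, 36.0], 0.71)]
side stem [([400.0, 386.0, 15.0, 27.0], 0.76)]
side weight [([399.0, 387.0, 16.0, 28.0], 0.63), ([182.0, 186.0, 28.0, 14.0], 0.51)]
wrist post []
wrist tab []
wrist crank []
wrist pawl []
wrist lid []
wrist core_tool []
wrist stem []
wrist weight []
```

Run:
```python
import cv2
a=cv2.imread("pics/scene0.png")[110:370,170:430];b=cv2.imread("pics/side0.png")[130:430,130:450]
cv2.imwrite("pics/a.png",cv2.resize(a,None,fx=2.3,fy=2.3,interpolation=2))
cv2.imwrite("pics/b.png",cv2.resize(b,None,fx=2,fy=2,interpolation=2))
```

```text
(no output)
```

View pics/a.png

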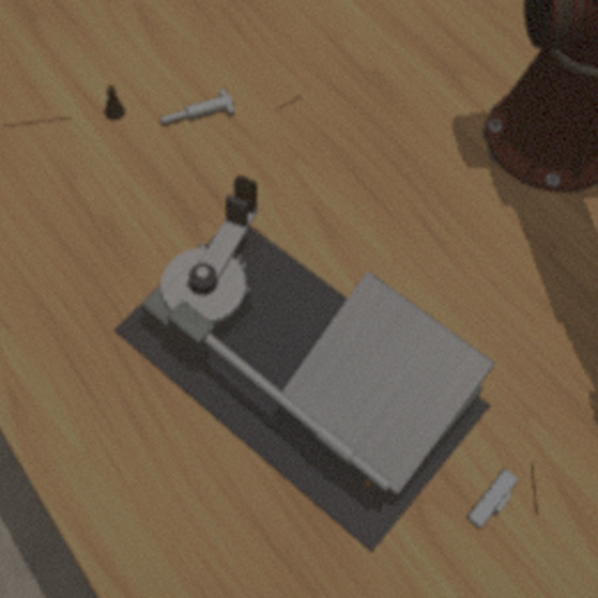

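View pics/b.png

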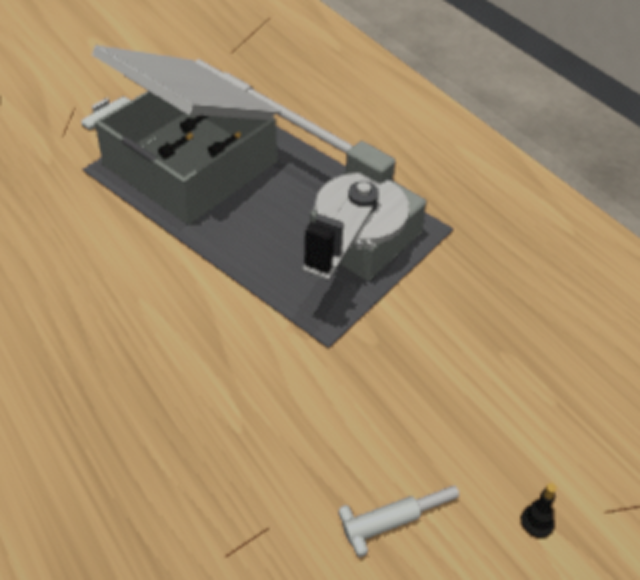

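The scene picture shows the knob at about (258,230) and the post top at about (277,192), with the lid half open. The side picture shows the knob at about (311,225), the post at about (291,250) and the bin corners. The core tool and stem lie well clear, off the arm's end. I'll fit the winder pose to these points.

Run:
```python
from h import *
from scipy.optimize import least_squares
S=read_camera("scene");D=read_camera("side")
A=lambda u,v:(u/2.3+170,v/2.3+110)
B=lambda u,v:(u/2+130,v/2+130)
obs=[(S,A(370,273),'lf-'),(S,A(492,362),'lf+'),(S,A(400,493),'lh+'),(S,A(203,272),'k'),(S,A(246,184),'po'),
(D,B(187,172),(-.0865,.190,.085)),(D,B(187,217),(-.0865,.190,0)),(D,B(98,125),(-.0865,.370,.085)),(D,B(103,168),(-.0865,.37,0)),(D,B(276,160),(.0865,.19,0)),
(D,B(363,186),'k'),(D,B(95,48),'lf+'),(D,B(322,222),'po')]
def loc(n,p):
    q=p[3];hz=.09;L=.75*q;hx=p[5]
    if not isinstance(n,str): return np.array(n)
    if n=='k':return np.array([0,0,p[4]])
    if n=='po':a=2.64+q;return np.array([.13*np.cos(a),.13*np.sin(a),.155])
    y=.28+(-.093 if n[2]=='-' else .093)
    return np.array([hx-(.193*np.cos(L) if n[1]=='f' else 0),y,hz+(.193*np.sin(L) if n[1]=='f' else 0)])
def res(p,raw=False):
    r=[]
    for c,uv,n in obs:
        l=loc(n,p);R2=R.from_euler('z',p[2]).as_matrix()
        r.append(proj(c,R2@l+[p[0],p[1],0])-uv)
    r=np.array(r)
    return r if raw else np.append(r.ravel(),[(p[5]-.093)/.003,(p[4]-.115)/.01])
g=ray(S,*A(203,272),.115);print(g)
best=min((least_squares(res,[g[0],g[1],y,1,.115,.093],loss='soft_l1') for y in np.arange(-3,3,.5)),key=lambda o:o.cost)
p=best.x;print(np.round(p,4),best.cost);print(np.round(res(p,True),1))
a=p[2]+2.64+p[3]
print('arm dir',a,'grip',p[0]+.1225*np.cos(a),p[1]+.1225*np.sin(a))
np.save("fit.npy",p)
for n,c,uv in [('stem',S,A(114,112)),('core',S,A(198,108)),('weight',S,A(493,498))]:print(n,ray(c,*uv,.005))
```

```text
[ 0.62623993 -0.05072497  0.115     ]
[ 0.622  -0.0532  0.3261  0.7394  0.1072  0.0932] 32.29629961174017
[[-5.4  1.3]
 [-0.3 -1.6]
 [ 2.3  1.5]
 [ 0.8  0. ]
 [-1.3 -2.4]
 [ 4.   0.6]
 [ 6.1  1.6]
 [-1.1 -2.7]
 [ 0.6 -1. ]
 [ 0.9 -3.6]
 [-2.5 -0.3]
 [-1.7  0.2]
 [-1.2  3.1]]
arm dir 3.705510226022381 grip 0.518476072464209 -0.1186913167042051
stem [ 0.54781162 -0.44258269  0.005     ]
core [ 0.43044807 -0.37157212  0.005     ]
weight [0.4732138  0.38059054 0.005     ]
```

```bash
cat >> h.py <<'E'
def plan(tgt,ydir):
    """tool-frame shift (in 20mm units) after turn, turn in 0.12 units about z; ydir world angle of tool y"""
    s=get_state();M=R.from_rotvec(s["tcp_rot"]).as_matrix()
    y=np.arctan2(M[1,1],M[0,1]);d=(ydir-y+np.pi/2)%np.pi-np.pi/2   # world-z turn
    print('yaw_y',round(y,3),'world turn',round(d,3),'tool z turns',round(-d/.12,2),'j6',s["joint_positions"][5])
    e=np.array(tgt)-s["tool_pos"]
    print('shift units now-frame',np.round(M.T@e/.02,2),'after-turn',np.round((R.from_euler('z',d).as_matrix()@M).T@e/.02,2),'tilt',np.round(M[:,2],3))
E
python3 - <<'E'
from h import *
c=read_camera("wrist");print(np.round(c["mount"],3).tolist())
plan([.518,-.119,.26],3.7055)
E
```

```text
[[0.0, -0.964, -0.264, 0.068], [1.0, 0.0, 0.0, 0.0], [0.0, -0.264, 0.964, -0.167], [0.0, 0.0, 0.0, 1.0]]
yaw_y 1.197 world turn -0.633 tool z turns 5.28 j6 -0.11221672084547278
shift units now-frame [-26.29 -27.33  -2.69] after-turn [-37.36  -6.48  -2.69] tilt [-0. -0. -1.]
```

```bash
python3 -m jog '[[0,0,-1,0,0,0.88],[0,0,-1,0,0,0.88],[0,0,-1,0,0,0.88],[0,0,-1,0,0,0.88],[0,0,-1,0,0,0.88],[-1,-0.17,0,0,0,0.88],[-1,-0.17,0,0,0,0],[-1,-0.17,0,0,0,0],[-1,-0.17,0,0,0,0],[-1,-0.17,0,0,0,0]]'
python3 -m jog '[[-1,-0.17,0,0,0,0],[-1,-0.17,0,0,0,0],[-1,-0.17,0,0,0,0],[-1,-0.17,0,0,0,0],[-1,-0.17,0,0,0,0],[-1,-0.17,0,0,0,0],[-1,-0.17,0,0,0,0],[-1,-0.17,0,0,0,0],[-1,-0.17,0,0,0,0],[-1,-0.17,0,0,0,0]]'
python3 -m jog '[[-1,-0.17,0,0,0,0],[-1,-0.17,0,0,0,0],[-1,-0.17,0,0,0,0],[-1,-0.17,0,0,0,0],[-1,-0.17,0,0,0,0],[-1,-0.17,0,0,0,0],[-1,-0.17,0,0,0,0],[-1,-0.17,0,0,0,0],[-1,-0.17,0,0,0,0],[-1,-0.17,0,0,0,0]]'
python3 -m jog '[[-1,-0.17,0.2,0,0,0],[-1,-0.17,0.2,0,0,0],[-1,-0.17,0.3,0,0,0],[-1,-0.17,0.3,0,0,0],[-1,-0.17,0.3,0,0,0],[-1,-0.17,0.3,0,0,0],[-1,-0.17,0.3,0,0,0],[-1,-0.17,0.3,0,0,0],[0,0,0,0,0,0],[0,0,0,0,0,0]]'
python3 - <<'E'
from h import *
plan([.518,-.119,.26],3.7055)
s=get_state();c=read_camera("wrist");np.savez("w1.npz",T=wristT(c,s),K=c["camera_matrix"])
cv2.imwrite("pics/w1.png",c["img"][:,:,::-1])
for t in["post","tab","crank","pawl","lid"]:
    print(t,[(np.round(x["extent"]).tolist(),round(x["confidence"],2)) for x in regions_of(c,t)[:2]])
p=np.load("fit.npy");a=p[2]+2.64+p[3];e=np.array([np.cos(a),np.sin(a)])
for r,z in[(0,.107),(.098,.145),(.108,.145),(.122,.155),(.138,.155)]:print(r,proj(c,[*(p[:2]+r*e),z],wristT(c,s)))
E
```

```text
clock: 2.5
tool_pos: [0.2694, 0.4884, 0.3062]
tcp_rot: [1.516, 2.751, 0.0]
contact_force: [0.0, -0.3, 0.5]
gripper_width: 0.0854
finger_force: 0.0
clock: 3.5
tool_pos: [0.3474, 0.3012, 0.3064]
tcp_rot: [1.516, 2.751, 0.001]
contact_force: [-0.2, 0.0, -0.1]
gripper_width: 0.0852
finger_force: 0.0
clock: 4.5
tool_pos: [0.4255, 0.1139, 0.3064]
tcp_rot: [1.516, 2.751, 0.001]
contact_force: [0.2, -0.4, -0.1]
gripper_width: 0.0855
finger_force: 0.0
clock: 5.5
tool_pos: [0.4875, -0.035, 0.2621]
tcp_rot: [-1.517, -2.75, -0.001]
contact_force: [0.7, 0.3, 0.4]
gripper_width: 0.0853
finger_force: 0.0
yaw_y 0.562 world turn 0.001 tool z turns -0.01 j6 -0.778394972482744
shift units now-frame [-4.36 -0.95  0.1 ] after-turn [-4.36 -0.96  0.1 ] tilt [-0.001  0.001 -1.   ]
post [([320.0, 280.0, 153.0, 61.0], 0.97), ([399.0, 158.0, 323.0, 311.0], 0.75)]
tab [([285.0, 282.0, 13.0, 55.0], 0.95)]
crank [([321.0, 282.0, 157.0, 60.0], 0.94)]
pawl [([286.0, 284.0, 15.0, 54.0], 0.76)]
lid [([470.0, 59.0, 179.0, 114.0], 0.88)]
0 [383.88302477 278.04598358]
0.098 [287.7137384  296.57822852]
0.108 [276.67569996 296.58977021]
0.122 [260.60905789 302.19194233]
0.138 [242.39104337 302.21093474]
```

View pics/w1.png

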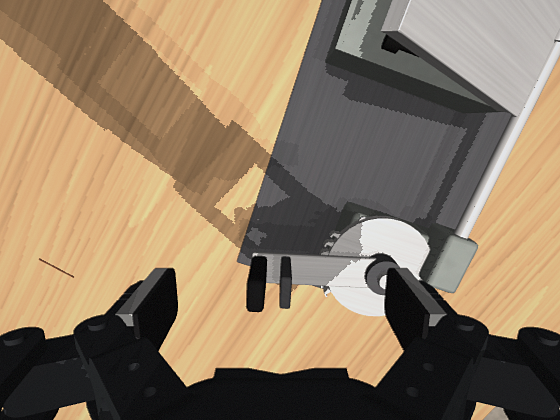

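The wrist picture shows the post at columns 247-267, rows 256-311, the tab at 279-292, and the knob at about (378,276). The lid's corner is at top right. I'll zoom in on the pair for a precise fit.

Run:
```python
import cv2
a=cv2.imread("pics/w1.png")[200:330,230:430]
cv2.imwrite("pics/w1z.png",cv2.convertScaleAbs(cv2.resize(a,None,fx=4,fy=4,interpolation=2),alpha=1.5,beta=25))
```

```text
(no output)
```

View pics/w1z.png

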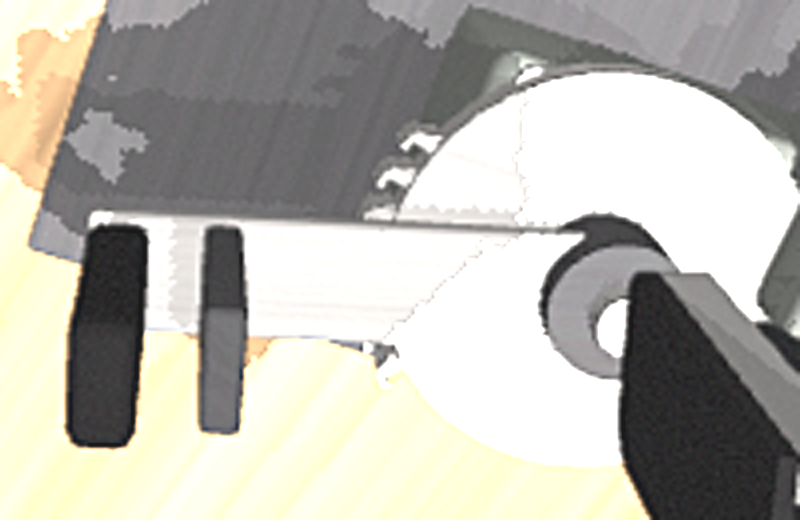

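The post's top face runs from (249,277) to (264,311), and the tab's from (280,277) to (290,308). I'll back-project these at their known heights.

Run:
```python
from h import *
d=np.load("w1.npz");c={"camera_matrix":d["K"]};T=d["T"]
P=np.array([ray(c,u,v,.155,T) for u,v in[(249,277.5),(266,277.5),(247,311.2),(263.8,311.2)]])[:,:2]
Q=np.array([ray(c,u,v,.145,T) for u,v in[(280.5,276.8),(291,276.8),(279.5,308),(290,308)]])[:,:2]
for X in(P,Q):print(X.mean(0),np.linalg.norm(X[1]-X[0]),np.linalg.norm(X[2]-X[0]),np.arctan2(*(X[2]-X[0])[::-1]))
v=P.mean(0)-Q.mean(0);print('sep',np.linalg.norm(v),'ang',np.arctan2(v[1],v[0])+2*np.pi)
tang=[np.arctan2(*(X[i+2]-X[i])[::-1])%(2*np.pi) for X in(P,Q) for i in(0,1)];print(tang)
# knob axis estimate
for z in(.11,.12):print(ray(c,230+608/4,200+318/4,z,T))
```

```text
[ 0.51197223 -0.1140609 ] 0.014625692753704782 0.032615585928990984 -1.0862306495920795
[ 0.53515686 -0.10343468] 0.009357413862194557 0.03111198731788277 -1.037529729102475
sep 0.02550379797468314 ang 3.5713523435285746
[np.float64(5.196954657587507), np.float64(5.204333256367036), np.float64(5.245655578077111), np.float64(5.253595286655267)]
[ 0.61977732 -0.05480486  0.11      ]
[ 0.61450367 -0.05240954  0.12      ]
```

Run:
```python
from h import *
plan([.522,-.1084,.19],3.655)
```

```text
yaw_y 0.564 world turn -0.051 tool z turns 0.42 j6 -0.7787471300525961
shift units now-frame [-4.04 -0.53  3.63] after-turn [-4.06 -0.33  3.63] tilt [ 0.001 -0.    -1.   ]
```

```bash
python3 -m jog '[[0,0,0,0,0,0.42],[-1,-0.08,0.5,0,0,0],[-1,-0.08,0.7,0,0,0],[-1,-0.08,0.8,0,0,0],[-1.0,-0.08,0.8,0,0,0],[-0.06,-0.01,0.83,0,0,0],[0,0,0,0,0,0],[0,0,0,0,0,0]]' 0.75
python3 - <<'E'
from h import *
plan([.522,-.1084,.123],3.655)
s=get_state();c=read_camera("wrist");T=wristT(c,s);np.savez("w2.npz",T=T,K=c["camera_matrix"])
cv2.imwrite("pics/w2.png",c["img"][:,:,::-1])
for t in["post","tab"]:
    for x in regions_of(c,t)[:2]:print(t,np.round(x["extent"]).tolist(),round(x["confidence"],2))
e=np.array([np.cos(3.655),np.sin(3.655)]);p=np.array([.5120,-.1141]);n=np.array([-e[1],e[0]])
for r,z in[(-.037+.005,.145),(-.022,.145),(-.008,.155),(.008,.155)]:
  print(r,[np.round(proj(c,[*(p+r*e+k*.016*n),z],T),1).tolist() for k in(-1,1)])
E
```

```text
clock: 6.6
tool_pos: [0.5216, -0.1087, 0.1896]
tcp_rot: [-1.584, -2.712, -0.0]
contact_force: [-0.5, -0.3, 1.4]
gripper_width: 0.0639
finger_force: 0.0
yaw_y 0.513 world turn 0.0 tool z turns -0.0 j6 -0.8506944375106159
shift units now-frame [-0.    0.02  3.33] after-turn [-0.    0.02  3.33] tilt [-0.001  0.    -1.   ]
post [353.0, 225.0, 212.0, 78.0] 0.8
-0.032 [[314.8, 204.6], [313.5, 252.4]]
-0.022 [[298.8, 204.6], [298.1, 252.4]]
-0.008 [[276.3, 208.5], [276.4, 258.3]]
0.008 [[249.5, 208.5], [250.7, 258.3]]
```

View pics/w2.png

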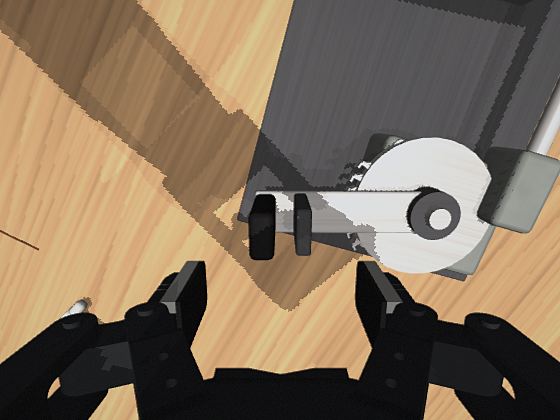

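The picture shows the post at columns 249-275 with its bottom edge at row 259, and the tab at 296-311. This is within 1 mm of the prediction, and the arm is level in the image. I'll descend and pinch.

```bash
python3 -m jog '[[0,0,1,0,0,0],[0,0,1,0,0,0],[0,0,0.8,0,0,0],[0,0,0.53,0,0,0],[0,0,0,0,0,0]]'
python3 -m jog '[[0,0,0,0,0,0],[0,0,0,0,0,0],[0,0,0,0,0,0],[0,0,0,0,0,0]]' 0.3
python3 - <<'E'
from h import *
s=get_state();print({k:np.round(s[k],4).tolist() for k in("tool_pos","contact_force","moment","gripper_width","finger_force")})
E
```

```text
clock: 7.25
tool_pos: [0.521, -0.1085, 0.122]
tcp_rot: [-1.583, -2.711, 0.001]
contact_force: [-0.4, -0.5, 0.3]
gripper_width: 0.0641
finger_force: 0.0
clock: 7.65
tool_pos: [0.5159, -0.1134, 0.1252]
tcp_rot: [-1.577, -2.707, 0.024]
contact_force: [-19.1, -9.1, 15.6]
gripper_width: 0.0261
finger_force: 10.7
{'tool_pos': [0.5159, -0.1134, 0.1252], 'contact_force': [-19.0936, -9.0984, 15.6242], 'moment': [-1.7508, 3.4384, 0.0084], 'gripper_width': 0.0261, 'finger_force': 10.6524}
```

Run:
```python
from h import *
c=read_camera("wrist");cv2.imwrite("pics/w3.png",c["img"][:,:,::-1])
c=read_camera("side");cv2.imwrite("pics/s3.png",c["img"][:,:,::-1])
a=cv2.imread("pics/w3.png")[150:420,180:460];b=cv2.imread("pics/s3.png")[180:320,230:370]
cv2.imwrite("pics/m3.png",np.hstack([cv2.resize(a,(400,386)),cv2.resize(b,(386,386),interpolation=2)]))
```

```text
(no output)
```

View pics/m3.png

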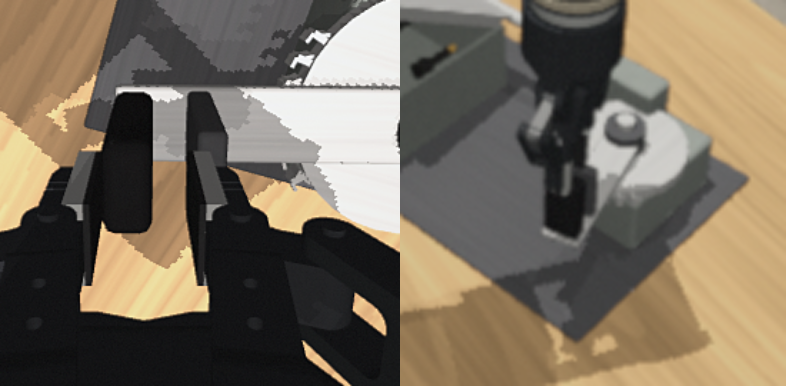

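Run:
```python
import cv2,numpy as np
a=cv2.imread("pics/w3.png")[190:420,220:360];b=cv2.imread("pics/s3.png")[215:285,265:325]
f=lambda x,w:cv2.convertScaleAbs((255*(cv2.resize(x,w,interpolation=cv2.INTER_CUBIC)/255.)**.45).astype(np.uint8))
cv2.imwrite("pics/m4.png",np.hstack([f(a,(365,600)),f(b,(435,508)) if 0 else cv2.copyMakeBorder(f(b,(435,508)),0,92,0,0,0)]))
```

```text
(no output)
```

View pics/m4.png

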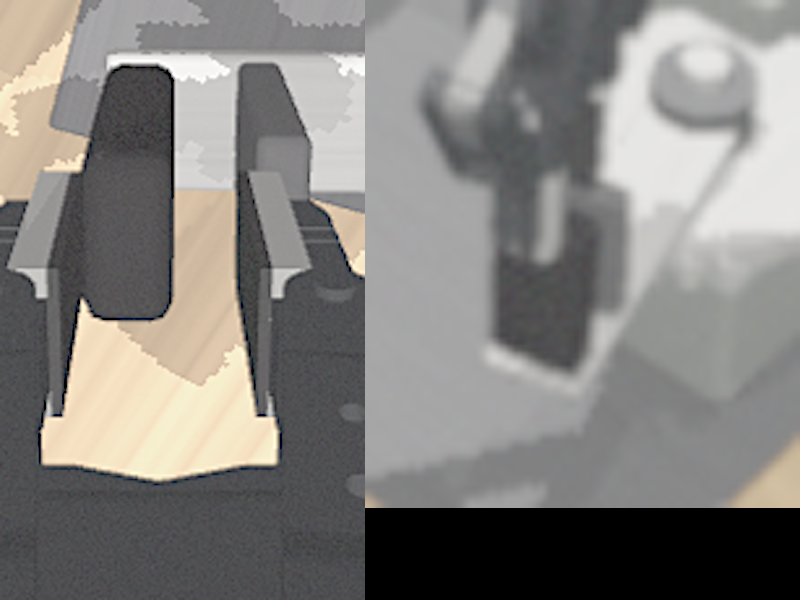

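Run:
```python
from h import *
c=read_camera("wrist");
for z in(-.02,-.01,0,.014):
  for x in(-.011,.011):print(z,x,[np.round(proj(c,[x,y,z],c["mount"]),0).tolist() for y in(-.013,.013)])
s=get_state();T=wristT(c,s);p=np.array([.5120,-.1141]);e=np.array([np.cos(3.655),np.sin(3.655)]);n=np.array([-e[1],e[0]])
for nm,r,h in(('tab in',-.032,.145),('tab out',-.022,.145),('post in',-.008,.155),('post out',.008,.155)):
  print(nm,[np.round(proj(c,[*(p+r*e+k*.016*n),z],T)).tolist() for z in(.093,h) for k in(-1,1)])
```

```text
-0.02 -0.011 [[254.0, 293.0], [309.0, 293.0]]
-0.02 0.011 [[253.0, 249.0], [310.0, 249.0]]
-0.01 -0.011 [[255.0, 284.0], [308.0, 284.0]]
-0.01 0.011 [[254.0, 242.0], [309.0, 242.0]]
0 -0.011 [[257.0, 275.0], [306.0, 275.0]]
0 0.011 [[256.0, 235.0], [307.0, 235.0]]
0.014 -0.011 [[258.0, 264.0], [304.0, 264.0]]
0.014 0.011 [[258.0, 227.0], [305.0, 227.0]]
tab in [[330.0, 208.0], [328.0, 258.0], [344.0, 236.0], [341.0, 301.0]]
tab out [[313.0, 208.0], [312.0, 258.0], [322.0, 236.0], [319.0, 300.0]]
post in [[289.0, 207.0], [289.0, 258.0], [291.0, 243.0], [290.0, 311.0]]
post out [[262.0, 207.0], [263.0, 258.0], [253.0, 243.0], [254.0, 311.0]]
```

The closed pad tips sit over the tab's top rather than beside it: the tab is half hidden under the right finger, at about (300,255), and the pair isn't pinched. The fingertips stand higher than I assumed. I'll open up and step down lower, watching the force.

```bash
python3 -m jog '[[0,0,-0.5,0,0,0],[0,0,0,0,0,0],[0,0,0,0,0,0],[0,0,0,0,0,0]]' 0.72
python3 - <<'E'
from h import *
s=get_state();M=R.from_rotvec(s["tcp_rot"]).as_matrix();print({k:np.round(v,3).tolist() for k,v in s.items()})
c=read_camera("wrist")
print(np.round(c["camera_matrix"],1).tolist())
plan([.522,-.1084,.123],3.655)
cv2.imwrite("pics/w5.png",c["img"][:,:,::-1])
c2=read_camera("side");T=c2["extrinsics"]
print('side proj tcp',proj(c2,s["tool_pos"]),'tips',[proj(c2,s["tool_pos"]+M@np.array([0,y,.014])) for y in(-.032,.032)])
cv2.imwrite("pics/s5.png",c2["img"][:,:,::-1])
for t in("post","tab"):print(t,[(np.round(x["extent"]).tolist(),round(x["confidence"],2)) for x in regions_of(c,t)[:2]])
a=cv2.imread("pics/w5.png")[170:420,150:410];b=cv2.imread("pics/s5.png")[195:295,245:345]
f=lambda x,w:(255*(cv2.resize(x,w,interpolation=cv2.INTER_CUBIC)/255.)**.5).astype(np.uint8)
cv2.imwrite("pics/m5.png",np.hstack([f(a,(400,385)),f(b,(385,385))]))
E
```

```text
clock: 8.2
tool_pos: [0.5223, -0.1089, 0.1331]
tcp_rot: [1.584, 2.712, 0.001]
contact_force: [-0.4, -0.0, -0.1]
gripper_width: 0.0612
finger_force: 0.0
{'clock': 8.2, 'joint_positions': [-0.337, 0.099, 1.893, 0.0, 1.149, -0.851], 'dq': [0.001, 0.007, 0.008, -0.003, 0.003, 0.001], 'joint_torque': [-0.076, -32.701, -28.413, -0.001, -0.018, 0.0], 'tool_pos': [0.522, -0.109, 0.133], 'tcp_rot': [1.584, 2.712, 0.001], 'contact_force': [-0.398, -0.034, -0.054], 'moment': [0.003, -0.019, 0.028], 'finger_force': 0.0, 'gripper_width': 0.061}
[[347.8, 0.0, 280.7], [0.0, 347.8, 214.6], [0.0, 0.0, 1.0]]
yaw_y 0.513 world turn -0.0 tool z turns 0.0 j6 -0.8507836737023301
shift units now-frame [0.02 0.01 0.49] after-turn [0.02 0.01 0.49] tilt [ 0.  0. -1.]
side proj tcp [289.55291812 245.45200825] tips [array([283.28411085, 259.33333986]), array([295.20397592, 240.6607103 ])]
post [([370.0, 253.0, 271.0, 109.0], 0.71)]
tab [([306.0, 252.0, 25.0, 88.0], 0.68)]
```

View pics/m5.png

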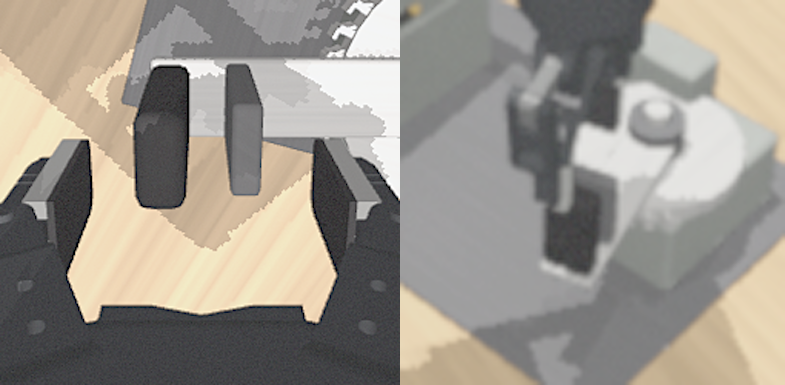

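The side view shows the tips at about crop (545,205), clearly higher than predicted (546,246). The wrist view shows tab and post between the open pads. I'll step down.

```bash
python3 -m jog '[[0,0,0.7,0,0,0],[0,0,0.6,0,0,0],[0,0,0,0,0,0]]'|grep -E "tool_pos|contact"
python3 -m jog '[[0,0,0.4,0,0,0],[0,0,0,0,0,0]]'|grep -E "tool_pos|contact"
```

```text
tool_pos: [0.5192, -0.1082, 0.1035]
contact_force: [-0.9, 0.2, 0.0]
tool_pos: [0.5209, -0.1088, 0.0976]
contact_force: [-0.2, 0.5, -0.4]
```

Run:
```python
from h import *
s=get_state();c=read_camera("side");e=np.array([np.cos(3.655),np.sin(3.655)]);p=np.array([.5120,-.1141])
print(proj(c,[*p,.155])-proj(c,[*p,.093]))
c=read_camera("wrist");T=wristT(c,s)
for x in (0,.011):print([np.round(proj(c,[x,.03,z],c["mount"])).tolist() for z in(-.04,-.03,-.02,-.01,0,.014)])
g=cv2.cvtColor(c["img"],cv2.COLOR_RGB2GRAY);print(g[225:300:5,346:366:4].tolist())
```

```text
[  0.69320945 -19.17149267]
[[356.0, 292.0], [351.0, 281.0], [347.0, 272.0], [343.0, 263.0], [340.0, 255.0], [336.0, 246.0]]
[[358.0, 267.0], [352.0, 258.0], [348.0, 249.0], [344.0, 242.0], [341.0, 235.0], [336.0, 227.0]]
[[93, 93, 125, 120, 120], [154, 155, 153, 151, 153], [151, 151, 151, 151, 151], [156, 155, 155, 155, 155], [152, 153, 151, 151, 151], [153, 153, 153, 155, 154], [153, 153, 153, 154, 152], [171, 152, 110, 67, 95], [169, 167, 13, 14, 49], [169, 171, 1, 14, 15], [171, 173, 1, 14, 16], [168, 172, 11, 17, 14], [149, 150, 12, 12, 11], [146, 145, 11, 14, 16], [141, 154, 13, 12, 16]]
```

```bash
python3 -m jog '[[0,0,0.46,0,0,0],[0,0,0,0,0,0]]'|grep -E "tool_pos|contact"
python3 -m jog '[[0,0,0,0,0,0],[0,0,0,0,0,0],[0,0,0,0,0,0],[0,0,0,0,0,0]]' 0.25
```

```text
tool_pos: [0.5211, -0.1089, 0.0888]
contact_force: [-0.2, 0.8, -0.5]
clock: 9.6
tool_pos: [0.5207, -0.1097, 0.0901]
tcp_rot: [-1.585, -2.711, 0.003]
contact_force: [-4.8, -2.5, 4.2]
gripper_width: 0.0372
finger_force: 59.4
```

```bash
python3 -m jog '[[-0.12,0,0,0,0,-0.17],[-0.12,0,0,0,0,-0.17],[-0.12,0,0,0,0,-0.17],[0,0,0,0,0,0]]'
python3 -m jog '[[-0.06,0,0,0,0,-0.08],[-0.06,0,0,0,0,-0.08],[0,0,0,0,0,0]]'
```

```text
clock: 10.0
tool_pos: [0.5205, -0.1183, 0.0907]
tcp_rot: [-1.495, -2.753, 0.015]
contact_force: [-18.1, -5.6, 14.3]
gripper_width: 0.0295
finger_force: 61.6
clock: 10.3
tool_pos: [0.5218, -0.1202, 0.0907]
tcp_rot: [-1.469, -2.767, 0.015]
contact_force: [-16.5, -6.8, 13.8]
gripper_width: 0.0297
finger_force: 61.6
```

```bash
cat >> h.py <<'E'
def chk():
    s=get_state();M=R.from_rotvec(s["tcp_rot"]).as_matrix();P=np.array([.6252,-.0500])
    d=s["tool_pos"][:2]-P;y=np.arctan2(M[1,1],M[0,1])
    print('t',round(s["clock"],2),'r',round(np.hypot(*d),4),'posang',round(np.arctan2(*d[::-1])+2*np.pi,3),'toolang',round(y+np.pi,3),'z',round(s["tool_pos"][2],4),'F tool',np.round(M.T@s["contact_force"],1),'Mz',np.round(M.T@s["moment"],2),'w',round(s["gripper_width"],4),'ff',round(s["finger_force"],1))
E
python3 -c "from h import *;chk()"
python3 -m jog '[[0,-0.1,-0.05,0,0,0],[0,-0.1,-0.05,0,0,0],[0,0,0,0,0,0]]' >/dev/null;python3 -c "from h import *;chk()"
```

```text
t 10.3 r 0.125 posang 3.738 toolang 3.736 z 0.0907 F tool [  3.6 -17.6 -13.5] Mz [2.18 0.48 0.02] w 0.0297 ff 61.6
t 10.6 r 0.1247 posang 3.734 toolang 3.735 z 0.0908 F tool [ 0.7 -2.9  3.2] Mz [ 0.93 -0.06  0.29] w 0.0294 ff 61.3
```

```bash
python3 -m jog '[[0.09,0,0,0,0,0.125],[0.09,0,0,0,0,0.125],[0.09,0,0,0,0,0.125],[0.09,0.004,0,0,0,0.125],[0.09,0,0,0,0,0.125],[0.09,0,0,0,0,0.125],[0.09,0.004,0,0,0,0.125],[0.09,0,0,0,0,0.125]]' >/dev/null;python3 -c "from h import *;chk()"
python3 -m jog '[[0.09,0,0,0,0,0.125],[0.09,0,0,0,0,0.125],[0.09,0,0,0,0,0.125],[0.09,0.004,0,0,0,0.125],[0.09,0,0,0,0,0.125],[0.09,0,0,0,0,0.125],[0.09,0.004,0,0,0,0.125],[0.09,0,0,0,0,0.125]]' >/dev/null;python3 -c "from h import *;chk()"
```

```text
t 11.4 r 0.1241 posang 3.615 toolang 3.614 z 0.0908 F tool [ 1.7 -3.9  4.3] Mz [1.19 0.09 0.27] w 0.0294 ff 61.8
t 12.2 r 0.1235 posang 3.498 toolang 3.494 z 0.0909 F tool [ 1.8 -4.2  8.7] Mz [1.21 0.25 0.09] w 0.0296 ff 61.7
```

```bash
python3 -m jog '[[0.09,-0.02,0.02,0,0,0.125],[0.09,0,0.02,0,0,0.125],[0.09,0,0,0,0,0.125],[0.09,0,0,0,0,0.125],[0.09,0,0,0,0,0.125],[0.09,0,0,0,0,0.125],[0.09,0.004,0,0,0,0.125],[0.09,0,0,0,0,0.125]]' >/dev/null;python3 -c "from h import *;chk()"
python3 -m jog '[[0.09,-0.01,0,0,0,0.125],[0.09,0,0,0,0,0.125],[0.09,0,0,0,0,0.125],[0.09,0.004,0,0,0,0.125],[0.09,0,0,0,0,0.125],[0.09,0,0,0,0,0.125],[0.09,0.004,0,0,0,0.125],[0.09,0,0,0,0,0.125]]' >/dev/null;python3 -c "from h import *;chk()"
```

```text
t 13.0 r 0.1229 posang 3.382 toolang 3.374 z 0.0909 F tool [ 5.6 -2.8  7. ] Mz [ 1.22  0.58 -0.08] w 0.0294 ff 61.5
t 13.8 r 0.1223 posang 3.264 toolang 3.254 z 0.0909 F tool [ 5.2 -0.4  9.2] Mz [ 1.05  0.77 -0.27] w 0.0295 ff 61.1
```

Run:
```python
from h import *
c=read_camera("scene");cv2.imwrite("pics/s6.png",c["img"][:,:,::-1])
for n in("scene","side"):
    c=read_camera(n)
    for x in regions_of(c,"lid")[:1]:print(n,x["extent"],x["confidence"])
```

```text
scene [338.9, 277.8, 89.2, 86.5] 0.72
side [215.0, 185.3, 80.0, 48.3] 0.64
```

```bash
python3 -m jog '[[0.09,0,0.02,0,0,0.125],[0.09,0,0.02,0,0,0.125],[0.09,0,0,0,0,0.125],[0.09,0.004,0,0,0,0.125],[0.09,0,0,0,0,0.125],[0.09,0,0,0,0,0.125],[0.09,0.004,0,0,0,0.125],[0.09,0,0,0,0,0.125]]' >/dev/null;python3 -c "from h import *;chk()"
python3 -m jog '[[0.09,0,0,0,0,0.125],[0.09,0,0,0,0,0.125],[0.09,0,0,0,0,0.125],[0.09,0.004,0,0,0,0.125]]' >/dev/null;python3 -c "from h import *;chk()"
```

```text
t 14.85 r 0.1218 posang 3.145 toolang 3.134 z 0.0909 F tool [ 5.7 -1.7  6. ] Mz [ 1.28  0.78 -0.33] w 0.0299 ff 61.5
t 15.25 r 0.1215 posang 9.367 toolang 3.074 z 0.0909 F tool [ 6.3 -2.9  4.7] Mz [ 1.36  0.79 -0.34] w 0.0295 ff 61.5
```

Run:
```python
import cv2,numpy as np
from h import *
c=read_camera("side");cv2.imwrite("pics/d7.png",c["img"][:,:,::-1])
a=cv2.imread("pics/d7.png")[130:300,160:360]
cv2.imwrite("pics/d7z.png",cv2.resize(a,None,fx=3.5,fy=3.5,interpolation=2))
```

```text
(no output)
```

View pics/d7z.png

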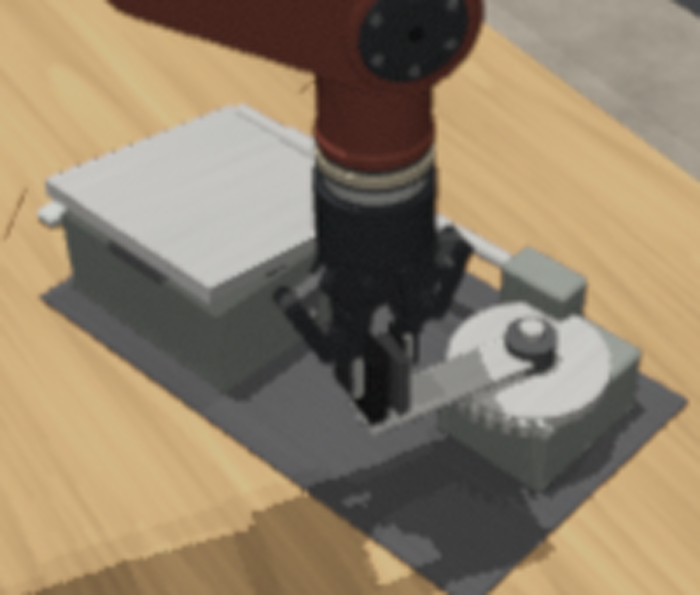

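The picture shows the lid just above the bin rim, with its front edge at crop (50-210,190-300), and the crank still pinched. I'll go slower from here, watching for the catch.

```bash
for i in 1; do python3 -m jog '[[0.06,0,0,0,0,0.083],[0.06,0,0,0,0,0.083],[0.06,0.003,0,0,0,0.083],[0.06,0,0,0,0,0.083]]' >/dev/null;python3 -c "from h import *;chk()"
python3 -m jog '[[0.06,0,0,0,0,0.083],[0.06,0.003,0,0,0,0.083],[0.06,0,0,0,0,0.083]]' >/dev/null;python3 -c "from h import *;chk()"
python3 -m jog '[[0.06,0,0,0,0,0.083],[0.06,0,0,0,0,0.083]]' >/dev/null;python3 -c "from h import *;chk()"; done
```

```text
t 15.7 r 0.1213 posang 9.327 toolang 3.034 z 0.0909 F tool [ 6.  -1.4  6.3] Mz [ 1.37  0.79 -0.39] w 0.0297 ff 61.5
t 16.0 r 0.1212 posang 9.297 toolang 3.005 z 0.0909 F tool [ 7.1 -1.9  6.3] Mz [ 1.36  0.78 -0.41] w 0.0297 ff 61.5
t 16.2 r 0.1211 posang 9.277 toolang 2.985 z 0.0909 F tool [ 6.9 -0.8  6.6] Mz [ 1.4   0.77 -0.39] w 0.0294 ff 61.5
```

```bash
for i in 1; do python3 -m jog '[[0.06,0,0,0,0,0.083],[0.06,0.003,0,0,0,0.083]]' >/dev/null;python3 -c "from h import *;chk()"
python3 -m jog '[[0.06,0,0,0,0,0.083],[0,0,0,0,0,0]]' >/dev/null;python3 -c "from h import *;chk()"
python3 -m jog '[[0.06,0,0,0,0,0.083],[0,0,0,0,0,0]]' >/dev/null;python3 -c "from h import *;chk()"; done
```

```text
t 16.4 r 0.121 posang 9.257 toolang 2.965 z 0.0909 F tool [ 7.  -1.5  6.4] Mz [ 1.38  0.74 -0.42] w 0.0298 ff 61.5
t 16.6 r 0.1209 posang 9.247 toolang 2.955 z 0.0909 F tool [ 6.5 -2.4  7.1] Mz [ 1.4   0.75 -0.37] w 0.03 ff 61.5
t 16.8 r 0.121 posang 9.246 toolang 2.947 z 0.0909 F tool [ 4.1 -0.5  5.4] Mz [ 1.3   0.81 -0.92] w 0.0294 ff 61.4
```

```bash
python3 -m jog '[[0.06,0,0,0,0,0.04],[0,0,0,0,0,0]]' >/dev/null;python3 -c "from h import *;chk()"
```

```text
t 17.0 r 0.121 posang 9.246 toolang 2.942 z 0.0909 F tool [ 0.9 -2.5  4.4] Mz [ 1.02  0.34 -1.07] w 0.0294 ff 59.6
```

The crank stopped turning and the tangential load dropped to about zero, so the lid is on its catch. I'll release.

```bash
python3 -m jog '[[0,0,0,0,0,0],[0,0,0,0,0,0],[0,0,0,0,0,0],[0,0,0,0,0,0]]' 0.72 >/dev/null;python3 -c "from h import *;chk()"
python3 -m jog '[[0,0,-0.3,0,0,0],[0,0,-0.8,0,0,0],[0,0,-1,0,0,0],[0,0,-1,0,0,0],[0,0,-1,0,0,0],[0,0,-1,0,0,0],[0,0,0,0,0,0]]' 0 >/dev/null;python3 -c "from h import *;chk()"
python3 - <<'E'
from h import *
s=get_state();c=read_camera("wrist");np.savez("w8.npz",T=wristT(c,s),K=c["camera_matrix"]);cv2.imwrite("pics/w8.png",c["img"][:,:,::-1])
p=np.load("fit.npy");print(p)
# pivot & yaw from arm at rest: arm world angle 2.955 approx at crank .075
for yaw in(.326,2.958-2.64-.075):
    q=np.array([np.cos(yaw),np.sin(yaw)]);n=np.array([-q[1],q[0]])
    e=np.array([.6252,-.05])+(.0932-.165)*q+.28*n;print(yaw,'lid_edge',e)
for n in("scene","side"):
    c=read_camera(n);r=regions_of(c,"lid")
    if r:
        m=r[0]["region"].astype(np.uint8);k=max(cv2.findContours(m,0,2)[0],key=cv2.contourArea)
        ap=cv2.approxPolyDP(k,6,True)[:,0];print(n,r[0]["confidence"],ap.tolist())
        print(np.round([ray(c,u,v,.095)[:2] for u,v in ap],3).tolist())
    cv2.imwrite(f"pics/{n}8.png",c["img"][:,:,::-1])
a=cv2.imread("pics/scene8.png")[200:350,240:420];b=cv2.imread("pics/side8.png")[130:300,160:330]
cv2.imwrite("pics/m8.png",np.hstack([cv2.resize(a,(480,400),interpolation=2),b if 0 else cv2.resize(b,(320,400) if 0 else (320,400),interpolation=2)]))
E
```

```text
t 17.4 r 0.1204 posang 9.246 toolang 2.939 z 0.0915 F tool [0.9 0.2 0.2] Mz [-0.02  0.    0.01] w 0.0616 ff 0.0
t 18.1 r 0.1191 posang 9.244 toolang 2.94 z 0.1962 F tool [ 0.2  0.7 -0.4] Mz [ 0.02 -0.04  0.01] w 0.0001 ff 0.0
[ 0.62200911 -0.05321491  0.3260948   0.73941542  0.10715857  0.09316271]
0.326 lid_edge [0.46750988 0.19225826]
0.24300000000000005 lid_edge [0.48813709 0.20449754]
scene 0.7 [[331, 238], [294, 280], [342, 323], [382, 274]]
[[0.456, 0.094], [0.63, 0.142], [0.597, 0.318], [0.409, 0.272]]
side 0.7 [[172, 190]]
[[0.404, 0.265]]
```

View pics/m8.png

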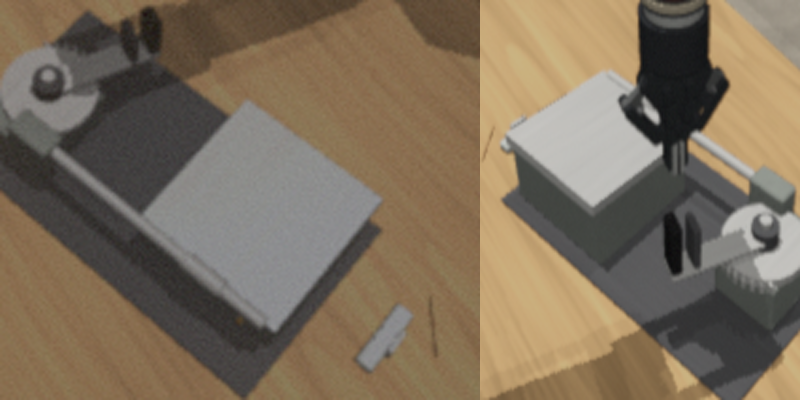

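The lid rests nearly flat on its catch in both views; scene corners are (334,238), (383,276), (343,324) and (294,280). The loose weight is untouched. I'll move above the lid and measure its front edge from close.

```bash
python3 -c "
from h import *
plan([.47,.15,.25],2.94)"
```

```text
yaw_y -0.201 world turn -0.001 tool z turns 0.0 j6 0.006849579552950964
shift units now-frame [ 8.37 -3.46 -2.96] after-turn [ 8.37 -3.46 -2.96] tilt [-0.003  0.    -1.   ]
```

```bash
python3 -m jog '[[0.9,-0.4,-0.6,0,0,0],[0.9,-0.4,-0.6,0,0,0],[0.9,-0.4,-0.6,0,0,0],[0.9,-0.4,-0.6,0,0,0],[0.9,-0.4,-0.5,0,0,0],[0.9,-0.4,0,0,0,0],[0.9,-0.4,0,0,0,0],[0.9,-0.4,0,0,0,0],[1,-0.2,0,0,0,0],[0,0,0,0,0,0]]' 0 >/dev/null
python3 - <<'E'
from h import *
s=get_state();chk();c=read_camera("wrist");T=wristT(c,s)
cv2.imwrite("pics/w9.png",c["img"][:,:,::-1])
g=cv2.cvtColor(c["img"],cv2.COLOR_RGB2GRAY)
for x in regions_of(c,"lid")[:2]:
    m=x["region"].astype(np.uint8);k=max(cv2.findContours(m,0,2)[0],key=cv2.contourArea)
    ap=cv2.approxPolyDP(k,8,True)[:,0];print(x["confidence"],x["extent"],ap.tolist())
    print(np.round([ray(c,u,v,.1,T)[:2] for u,v in ap],3).tolist())
# model lid_edge candidates and tip
for P in([.46,.19,.101],[.488,.2045,.101]):print(P,proj(c,P,T))
E
```

```text
t 19.35 r 0.2513 posang 8.518 toolang 2.943 z 0.2488 F tool [-0.7 -0.5  0. ] Mz [-0.04  0.02 -0.  ] w 0.0001 ff 0.0
0.66 [317.0, 123.8, 274.6, 246.1] [[400, 0], [298, 0], [181, 60], [275, 247], [453, 167], [433, 101], [450, 86], [433, 34], [412, 39]]
[[0.595, 0.286], [0.514, 0.302], [0.41, 0.278], [0.454, 0.098], [0.628, 0.142], [0.615, 0.203], [0.63, 0.212], [0.619, 0.256], [0.602, 0.255]]
[0.46, 0.19, 0.101] [261.24149169 151.6407993 ]
[0.488, 0.2045, 0.101] [288.87242827 128.95652326]
```

View pics/w9.png

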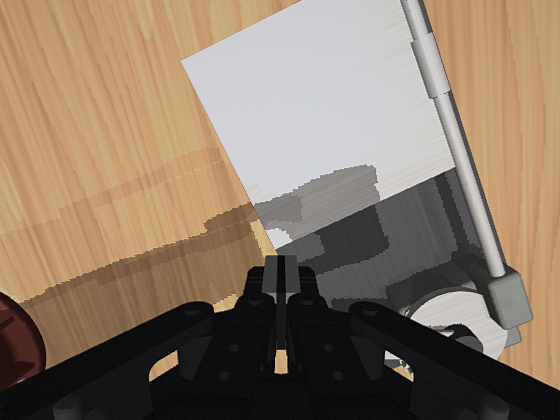

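The wrist picture shows the lid's front edge running from (181,60) to (275,247), so from (.410,.278) to (.454,.098). Its push point is at about (.458,.193).

```bash
python3 -c "
from h import *
plan([.457,.193,.15],2.94)"
```

```text
yaw_y -0.2 world turn -0.002 tool z turns 0.01 j6 0.3588750664731744
shift units now-frame [ 2.17 -1.13  4.95] after-turn [ 2.17 -1.14  4.95] tilt [-0.002 -0.001 -1.   ]
```

```bash
python3 -m jog '[[0.72,-0.38,0.5,0,0,0],[0.72,-0.38,1,0,0,0],[0.72,-0.38,1,0,0,0],[0,0,1,0,0,0],[0,0,1,0,0,0],[0,0,0.5,0,0,0],[0,0,0,0,0,0]]' >/dev/null;python3 -c "from h import *;chk();print(get_state()['tool_pos'])"
python3 -m jog '[[0,0,0.4,0,0,0],[0,0,0.4,0,0,0],[0,0,0.4,0,0,0],[0,0,0,0,0,0]]' >/dev/null;python3 -c "from h import *;chk()"
```

```text
t 20.15 r 0.2951 posang 8.464 toolang 2.94 z 0.1481 F tool [-0.2 -0.5  0.9] Mz [ 0.04 -0.01 -0.02] w 0.0001 ff 0.0
[0.45617843 0.19194994 0.14811818]
t 20.55 r 0.2956 posang 8.461 toolang 2.941 z 0.1249 F tool [ 0.2 -0.6  0.1] Mz [ 0.02 -0.01 -0.02] w -0.0001 ff 0.0
```

```bash
for i in 1; do python3 -m jog '[[0,0,0.4,0,0,0],[0,0,0.4,0,0,0],[0,0,0,0,0,0]]' >/dev/null;python3 -c "from h import *;chk()"
python3 -m jog '[[0,0,0.3,0,0,0],[0,0,0,0,0,0]]' >/dev/null;python3 -c "from h import *;chk()"
python3 -m jog '[[0,0,0.2,0,0,0],[0,0,0,0,0,0]]' >/dev/null;python3 -c "from h import *;chk()"; done
```

```text
t 20.85 r 0.2958 posang 8.461 toolang 2.941 z 0.1087 F tool [-0.1 -0.2 -0.1] Mz [ 0.04 -0.01  0.02] w 0.0001 ff 0.0
t 21.05 r 0.2955 posang 8.459 toolang 2.941 z 0.1034 F tool [ 0.4  0.  -0.1] Mz [ 0.01 -0.04  0.02] w 0.0002 ff 0.0
t 21.25 r 0.2954 posang 8.458 toolang 2.941 z 0.0998 F tool [-0.7  0.8  0.1] Mz [-0.   -0.01 -0.02] w -0.0 ff 0.0
```

```bash
for i in 1; do python3 -m jog '[[0,0,0.3,0,0,0],[0,0,0,0,0,0]]' >/dev/null;python3 -c "from h import *;chk()"
python3 -m jog '[[0,0,0.25,0,0,0],[0,0,0,0,0,0]]' >/dev/null;python3 -c "from h import *;chk()"
python3 -m jog '[[0,0,0.2,0,0,0],[0,0,0,0,0,0]]' >/dev/null;python3 -c "from h import *;chk()"; done
```

```text
t 21.45 r 0.2955 posang 8.46 toolang 2.941 z 0.0934 F tool [ 0.8  0.2 -0.7] Mz [-0.05  0.    0.02] w -0.0001 ff 0.0
t 21.65 r 0.2955 posang 8.459 toolang 2.941 z 0.0884 F tool [-0.5 -0.5 -0.1] Mz [-0.01  0.   -0.01] w 0.0002 ff 0.0
t 21.85 r 0.2954 posang 8.459 toolang 2.941 z 0.0846 F tool [ 0.  -1.5  0.6] Mz [-0.   -0.07 -0.03] w -0.0002 ff 0.0
```

```bash
for i in 1; do python3 -m jog '[[0,0,0.2,0,0,0],[0,0,0,0,0,0]]' >/dev/null;python3 -c "from h import *;chk()"
python3 -m jog '[[0,0,0.2,0,0,0],[0,0,0,0,0,0]]' >/dev/null;python3 -c "from h import *;chk()"
python3 -m jog '[[0,0,0.15,0,0,0],[0,0,0,0,0,0]]' >/dev/null;python3 -c "from h import *;chk()"; done
```

```text
t 22.05 r 0.2955 posang 8.459 toolang 2.941 z 0.0806 F tool [-0.7 -0.3 -0.6] Mz [0.01 0.01 0.04] w -0.0002 ff 0.0
t 22.25 r 0.2954 posang 8.459 toolang 2.941 z 0.0766 F tool [ 0.1 -0.1 -0.1] Mz [-0.02 -0.03 -0.01] w 0.0003 ff 0.0
t 22.45 r 0.2953 posang 8.457 toolang 2.941 z 0.0757 F tool [ -2.1  -4.6 -10. ] Mz [ 0.75 -0.38  0.02] w -0.0 ff 4.7
```

```bash
for i in 1; do python3 -m jog '[[0,0,0.12,0,0,0],[0,0,0,0,0,0],[0,0,0,0,0,0]]' >/dev/null;python3 -c "from h import *;chk()"
python3 -m jog '[[0,0,0.12,0,0,0],[0,0,0.0,0,0,0]]' >/dev/null;python3 -c "from h import *;chk()"; done
```

```text
t 22.75 r 0.2953 posang 8.457 toolang 2.941 z 0.0751 F tool [ -4.   -7.  -20.7] Mz [ 1.41 -0.7   0.01] w 0.0002 ff 9.4
t 22.95 r 0.2953 posang 8.458 toolang 2.941 z 0.0731 F tool [ -4.5  -8.3 -23.1] Mz [ 1.65 -0.9   0.01] w -0.0003 ff 11.1
```

```bash
for i in 1; do python3 -m jog '[[0,0,0.1,0,0,0],[0,0,0,0,0,0],[0,0,0,0,0,0]]' >/dev/null;python3 -c "from h import *;chk()"
python3 -m jog '[[0,0,0.1,0,0,0],[0,0,0.0,0,0,0]]' >/dev/null;python3 -c "from h import *;chk()"; done
```

```text
t 23.25 r 0.2954 posang 8.459 toolang 2.941 z 0.0689 F tool [-2.1 -3.3 -6.3] Mz [ 0.61 -0.36  0.02] w -0.0 ff 3.2
t 23.45 r 0.2953 posang 8.457 toolang 2.941 z 0.0663 F tool [-1.5 -2.1 -6.2] Mz [ 0.48 -0.26  0.01] w -0.0 ff 3.1
```

Past the catch. I'll press on until it bottoms.

```bash
for i in 1; do python3 -m jog '[[0,0,0.12,0,0,0],[0,0,0,0,0,0]]' >/dev/null;python3 -c "from h import *;chk()"
python3 -m jog '[[0,0,0.1,0,0,0],[0,0,0.0,0,0,0]]' >/dev/null;python3 -c "from h import *;chk()"; done
```

```text
t 23.65 r 0.2953 posang 8.457 toolang 2.941 z 0.0662 F tool [ -4.6  -8.6 -19.5] Mz [ 1.39 -0.78 -0.03] w -0.0001 ff 10.0
t 23.85 r 0.2953 posang 8.457 toolang 2.941 z 0.0661 F tool [ -6.7 -11.3 -31.1] Mz [ 2.17 -1.16 -0.05] w -0.0001 ff 15.7
```

It bottomed out after about 10 mm of travel, as a full close should. I'll retreat and check.

```bash
python3 -m jog '[[0,0,-0.3,0,0,0],[0,0,-0.6,0,0,0],[0,0,-1,0,0,0],[0,0,-1,0,0,0],[0,0,-1,0,0,0],[-0.8,0.4,-1,0,0,0],[-0.8,0.4,-1,0,0,0],[-0.8,0.4,-1,0,0,0],[0,0,-1,0,0,0],[0,0,0,0,0,0]]' >/dev/null
python3 - <<'E'
from h import *
chk();c=read_camera("side");cv2.imwrite("pics/s10.png",c["img"][:,:,::-1])
o=cv2.imread("pics/side8.png")[130:300,160:330];a=cv2.imread("pics/s10.png")[130:300,160:330]
cv2.imwrite("pics/m10.png",np.hstack([cv2.resize(x,(400,400),interpolation=2) for x in(o,a)]))
E
```

```text
t 24.85 r 0.2437 posang 8.522 toolang 2.94 z 0.2224 F tool [ 0.8 -0.2 -0.6] Mz [-0.06  0.02 -0.02] w -0.0 ff 0.0
```

View pics/m10.png

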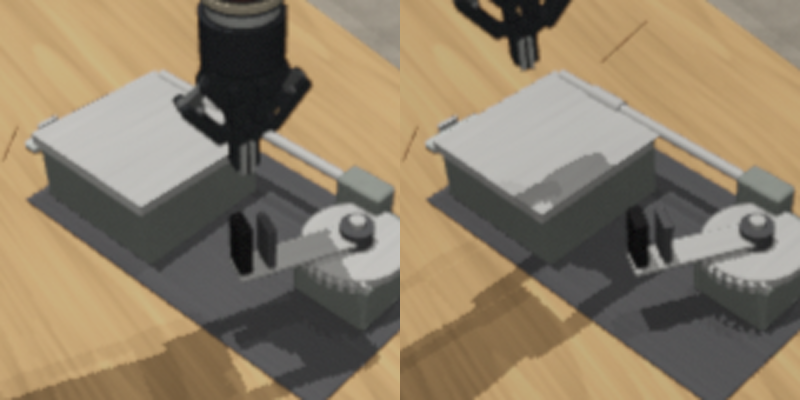

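The before/after pictures show the lid's front corner dropping from (140,210) to (143,217) in its half of the view. The crank has turned a little further clockwise, and the loose things haven't moved. The lid is shut, so I'll hand in the job.

```bash
python3 -c "from station import finish_job;print(finish_job())"
```

```text
the job is handed in; nothing more can be done
None
```

I lowered the lid slowly onto its catch, released the crank, left it there for several seconds, then snapped it fully shut. The job was handed in at about 25 s, the judge returned no verdict, and I saw no sign that any loose thing had moved. One slip: my first pinch was too high, pushing on the post at about 21 N, so I opened and redid it lower.

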